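# Take the flat battery pack out of the power unit and stand it in the holder

### The arm

A 7-joint arm with a two-finger parallel gripper is mounted at the origin on the work surface. World frame = base frame: x ahead of the robot, y to its left, z up, the work surface at z = 0. Lengths are in m, angles in rad, forces in N, time in s.
With the tool pointing down it reaches from about 0.35 to 0.9 m from the base axis. Payload 8.1 kg.
Tool frame: the origin (TCP) lies midway between the tips of the shut fingers; the grasp point (between the pads) lies behind it (arm.tcp_to_grasp is the z of the grasp point in the tool frame, in m); z points along the fingers, y is the line along which they close (so a half turn about z gives the same grasp; the last joint's range is limited). The gripper opens to 92 mm and grips with 3 to 60 N. Pads are 19 mm wide; open, the fingers measure 130 mm over their backs; the gripper's body (75 mm by 190 mm) begins 47 mm behind the grasp point.
Start: joints at [-1.288, 0.434, 0.025, 1.573, -0.012, 1.134, -0.075], TCP at [0.235, 0.579, 0.227] pointing down, gripper open.
Joint ranges: [-2.62, 2.62], [-0.44, 2.09], [-1.27, 1.32], [0.08, 2.57], [-1.32, 4.46], [0.12, 2], [-2.74, 2.74]. Speed limits (rad/s): [2.22, 2.22, 3.01, 3.01, 3.14, 3.14, 3.14].

### API

Orientations are given as a rotation vector (axis times angle).
In Python, from cell import readout, vision, arm gives the robot as it stands.
- The arm moves only by the tool carry_out, never from a script. Its argument "increments" is one flat list of numbers, 6 for each row, row after row: the shift along the world's x, y, z in mm, then the turn, a rotation vector about the world's x, y, z in rad. In form: [tx, ty, tz, wx, wy, wz, tx, ty, tz, wx, wy, wz, ...]. A call has 1 to 20 rows; each row shifts and turns the commanded pose from where the row before left it; what a row does not reach is not made up. A row lasts 1/8 s, in which the tool goes at most 62.5 mm and 10.7 degrees, less where a joint would pass 70% of its speed; a pose out of reach is approached as far as the arm can. A call with a gripper value outside its range is refused whole. "grip" is the closure, from 0 (fully open) to 1 (shut), set as the call begins (left out, the last holds). The fingers move at their own pace and stop on an object; "newtons" is the grip in N (left out, the last holds). Time passes only in rows, so rows that do not move let the fingers close. It gives the time, the measured TCP pose, the force, the opening and the grip force at its end, in the units of the state.
- readout.observe(): the state, without advancing time (a new reading comes with each control period).
- vision.get_image(name): name is "scene" or "top" or "wrist"; returns the picture (400x640x3 uint8, red, green, blue); there is no depth.
- vision.calibration(name): a dict with "fov_y" (degrees; the focal length in pixels is half the picture's height over the tangent of half this angle, whatever the lens; pixels are square), "cx", "cy" (the principal point, pixels), "k1" (the pictures are not rectified: a ray, as slopes to the right and down, at radius r is drawn at 1 + k1 r^2 times it, then the intrinsics apply), "pose" (4x4, takes a point from camera to world coordinates). Camera axes: x right, y up, looking along -z (the intrinsics and any distortion apply to the point x, -y, -z); pixel columns grow to the right and rows downward; lengths in m; the calibration is good to about 2 mm. A picture is of the moment at which its call begins: read the wrist's pose just before it. calibration takes no time and is no camera call; for the wrist camera it gives the pose at the moment of the call.
- arm.sign_off(): hands the job in; it is judged then, once.
The state is a dict: "clock": time; "joints": joint angles; "dq": joint speeds; "joint_efforts": joint torques, N m; "position": TCP position; "ee_rot": TCP orientation; "force": force on the tool from outside, world axes, zero at the start; "ft_torque": the same for the moment, N m; "width": opening from 0.0 (shut) to 1.0 (fully open); "gripper_force": force on a finger pad.
Only numpy, scipy, OpenCV 4.12 (cv2) and the standard library are available. Lean on these libraries where they do the work, as an engineer would, in place of code of your own. Each camera call takes 0.05 s, during which the arm holds its last target. There are 200 camera calls.

### The job

The battery pack in the grey power unit is flat and has to go to the charging holder. Slide the unit's dust shutter fully open, press the pack in until its latch lets go and it springs out, then draw it out and stand it, contacts down, in the empty pocket of the black battery holder without dropping it. Last, slide the shutter fully shut so that no charcoal dust gets into the bay; leave the other pack, the jar, the tin and the circuit board where they are.

Things in the scene. Friction and masses are not known exactly. Their poses are not given: they have to be found in the camera images.
- console: The power unit: a grey sheet-steel case fixed to the bench, 250 mm wide (y), 230 mm deep (x), 170 mm high, with a sloping panel on its -x side that rises from 100 mm above the bench at the front edge to a level deck at 170 mm; the deck carries a handle 32 mm high. Origin: centre of its underside, z up.
- bay: The panel with the battery bay. Origin: centre of the bay's mouth on the panel's face. z points out of the bay, square to the panel, 25 degrees from vertical, leaning to the unit's front; x up the slope; y level. Mouth 46 (x) by 66 mm (y); panel x -82 to 82, y -75 to 175 mm. Shutter rails 4 mm wide, 7 mm high, run along y at x = -30 and +30 mm, from y = -43 to +125 mm.
- shutter (a joint): Dust shutter, m: 0 = shut over the mouth, 0.082 = fully open, slid towards +y of bay (both are stops). An aluminium plate 54 (x) by 76 mm (y), centred on the mouth when shut, its upper face 5 mm above the panel. It drags with about 1.5 N and stays where it is left. It starts up to 12 mm open.
- shutter_rib (a point): Centre of the top of the shutter's black rubber thumb rib, 19 mm above the panel, in the middle of the shutter (at y = shutter value in bay). The rib is 10 mm thick (y), 40 mm long (x) and stands 14 mm above the plate: push it sideways or pinch it.
- ejector (a joint): Sprung carriage under the pack, along z of bay, m: about 0.001 = latched, pack's top flush with the panel; negative = pressed in, stop at -0.0095. Pushed to about -0.007 (5 to 8 N) and let go, it comes free and drives the pack out at about 0.15 m/s to 0.038: the pack then stands 38 mm proud of the panel. Pressing it fully in again latches it again.
- pack: The flat battery pack: grey box with a black end cap, 42 (x) by 62 (y) by 95 mm (z, its length), about 0.34 kg. Origin: centre of its underside, the contact end; z points to the cap. It starts in the bay, parallel to bay, its underside 95 mm inside, with 2 mm play to the walls all round, so it comes out only along the bay's z.
- holder: Black plastic battery holder screwed to the bench left or right of the power unit, 60 (x) by 180 (y) by 58 mm (z), with two upright open-topped pockets, each 52 (x) by 72 mm (y) inside and 52 mm deep, centred at y = +50 mm (empty) and y = -50 mm (holds the other pack). Origin: centre of its underside.
- pocket (a point): Centre of the empty pocket's floor, 6 mm above the bench. The pack goes in with its 42 mm side along the holder's x (either way round), 5 mm clear all round, and then sticks out 43 mm above the holder.
- spare: The other, charged pack, same make and size, standing in the holder's other pocket, its top 101 mm above the bench. Origin: centre of its underside. To be left alone.
- jar: Glass jar of screws with a metal lid, 72 mm across, 101 mm high. Origin: centre of its underside. To be left alone.
- tin: Flat flip-top steel tin, 82 x 117 x 33 mm, lid shut, on the other side of the unit from the holder. Origin: centre of its underside. To be left alone.
- board: Green circuit board with parts on it, 85 x 130 x 19 mm. Origin: centre of its underside. To be left alone.
There are look-alikes about, which are no part of the job. Of the things like the holder, leave any that is orange; of the rest the larger one is meant.

How it is judged:
On the way, in this order (a step that is already met when the one before it is completed fails the run):
1. the dust shutter is slid open (value of joint shutter above 0.072 m), for 0.1 s.
2. the pack is pressed in past its latch (value of joint ejector below -0.004 m), for 0.02 s.
3. the pack has sprung out and still sits in the bay (value of joint ejector above 0.034 m and z of pack in the frame of bay below -0.035 m), for 0.1 s.
4. the pack stands in the holder's empty pocket, let go (horizontal distance between pack and pocket below 0.01 m and z of pack in the frame of holder between 0.002 and 0.011 m and angle between pack's own z axis and vertical below 0.12 rad and linear speed of pack below 0.03 m/s and contact force between the fingers and pack below 0.3 N), for 0.2 s.
At the end, for the whole second after the job is handed in: The pack stands upright (within 0.12 rad), contacts down, on the floor of the holder's empty pocket (underside centre within 10 mm of the pocket's centre, not more than 5 mm above its floor), released and at rest; the shutter is shut to within 4 mm; the other pack is still in its own pocket (all of step 4 and value of joint shutter below 0.004 m and angular speed of pack below 0.2 rad/s and distance of spare from where it was at the start of the episode below 0.012 m); the robot touches nothing.
It fails at once if the pack is dropped or flung (let go and faster than 0.6 m/s, as after a fall of about 20 mm) (linear speed of pack above 0.6 m/s and contact force between the fingers and pack below 0.3 N).
It fails at once if the other pack is moved by more than 12 mm (distance of spare from where it was at the start of the episode above 0.012 m).
It fails at once if the jar, the tin or the circuit board is moved by more than 20 mm (distance of any of jar, tin, board from where it was at the start of the episode above 0.02 m).
It also fails if it takes over 54 s, if anything falls off the work surface, if the arm or the gripper's body presses on something with over 40 N, if the wrist force passes 120 N, or if a joint passes its speed limit or range.

## Working session

There is one attempt and no reset: what is moved stays moved. The work goes in short steps, Python scripts to look and compute and a tool call to move; the robot and the scene stay as the last step left them, time stands still between calls to the robot, and variables do not carry over. Pictures are saved under pics/ and viewed, at most 10 in all, crops included, and the job is handed in when it is done.

Besides the shell and the picture viewer there is one more tool, called after "Emit:" as a command line: name --argument value ..., lists and objects as JSON in quotes. carry_out: Moves the arm, as the interface text tells. Its arguments: {"type":"object","properties":{"increments":{"type":"array","items":{"type":"number"}},"grip":{"type":"number"},"newtons":{"type":"number"}},"required":["increments"]}

```bash
ls; mkdir -p pics; python3 - <<'E'
from cell import readout, vision, arm
import cv2,numpy as np
print(readout.observe()); print(arm.tcp_to_grasp)
for n in ("scene","top"):
    im=vision.get_image(n); cv2.imwrite(f"pics/{n}0.png",im[:,:,::-1]); print(n,vision.calibration(n))
print(vision.calibration("wrist"))
E
```

```text
pics
{'clock': 0.0, 'joints': array([-1.28762668,  0.43521698,  0.02496976,  1.57410111, -0.01159254,
        1.13398042, -0.07508902]), 'dq': array([ 0.00050833,  0.00151407, -0.00188122, -0.0014119 , -0.00084879,
        0.00092153,  0.00074931]), 'joint_efforts': array([-6.43195872e-04, -6.67853451e+01,  9.84845795e-01, -3.14476132e+01,
       -6.04025018e-02,  4.26907022e-02,  1.47190449e-04]), 'position': array([0.23503255, 0.57857558, 0.2259471 ]), 'ee_rot': array([-6.02266862e-01, -3.08316539e+00,  2.44000653e-03]), 'force': array([-0.06918984,  0.01207732,  0.40413718]), 'ft_torque': array([-0.01168702, -0.01220871,  0.00300835]), 'gripper_force': 0.0, 'width': 1.00151273859569}
-0.0188
scene {'fov_y': 54.52166325096267, 'cx': 316.29258850821645, 'cy': 198.76173594777993, 'k1': -0.057036055000121294, 'pose': array([[ 0.78399589, -0.41942706,  0.45763675,  0.95387771],
       [ 0.62072211,  0.53844523, -0.56989542, -0.57531562],
       [-0.00738277,  0.73086091,  0.6824865 ,  0.79781472],
       [ 0.        ,  0.        ,  0.        ,  1.        ]])}
top {'fov_y': 46.75056284487028, 'cx': 318.01076576564515, 'cy': 191.5888337442644, 'k1': -0.11995694184876064, 'pose': array([[-0.03830957,  0.97766942, -0.20662741,  0.26702619],
       [-0.99926172, -0.03688227,  0.01075663,  0.0047561 ],
       [ 0.00289554,  0.20688694,  0.97836057,  1.12570082],
       [ 0.        ,  0.        ,  0.        ,  1.        ]])}
{'fov_y': 60.3022682705537, 'cx': 317.0352885594733, 'cy': 202.10170800018435, 'k1': -0.03955610338934116, 'pose': array([[ 0.3755273 , -0.89653832, -0.23494318,  0.17238348],
       [ 0.92680984,  0.36280602,  0.09692939,  0.60409221],
       [-0.00166211, -0.25414728,  0.9671641 ,  0.38457006],
       [ 0.        ,  0.        ,  0.        ,  1.        ]])}
```

View pics/scene0.png

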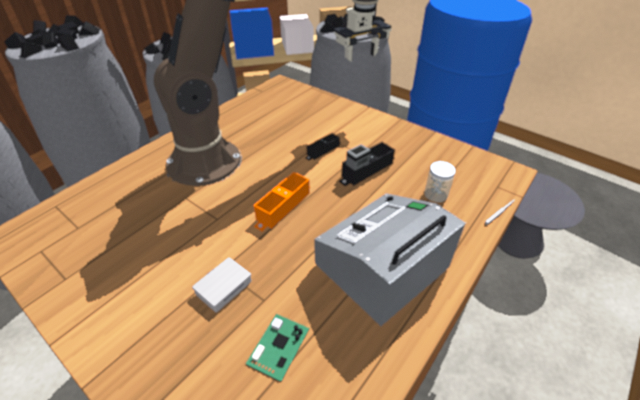

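View pics/top0.png

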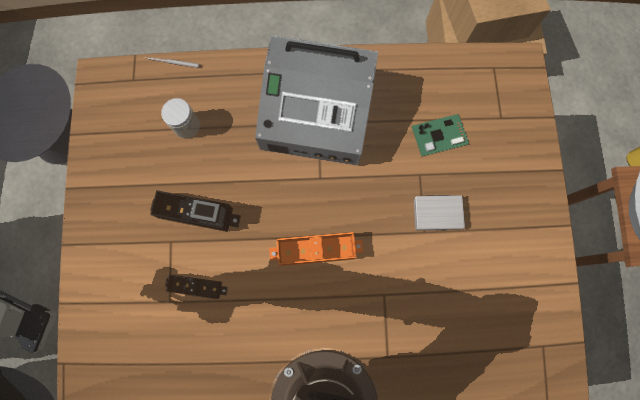

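The scene view shows the grey unit (390,250) with the bay on its slope and the black holder (367,162) holding one pack. It also shows the jar (440,182), tin (222,285), board (278,347), and the orange and small black look-alikes. In the top view the unit is at about (315,100), the holder at (195,211) and the spare pack at (206,211).

```bash
python3 - <<'E'
import cv2,numpy as np
im=cv2.imread("pics/top0.png")
a=cv2.resize(im[35:170,250:385],None,fx=4.4,fy=4.4,interpolation=cv2.INTER_CUBIC)
b=cv2.resize(im[185:240,145:245],(200,110))
cv2.imwrite("pics/c1.png",a)
b=cv2.resize(im[180:240,145:245],None,fx=7,fy=7,interpolation=cv2.INTER_CUBIC); cv2.imwrite("pics/c2.png",b)
E
```

```text
(no output)
```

View pics/c1.png

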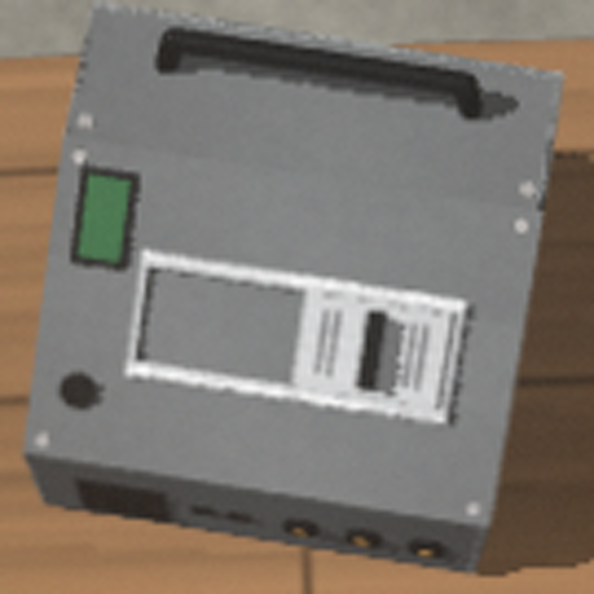

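View pics/c2.png

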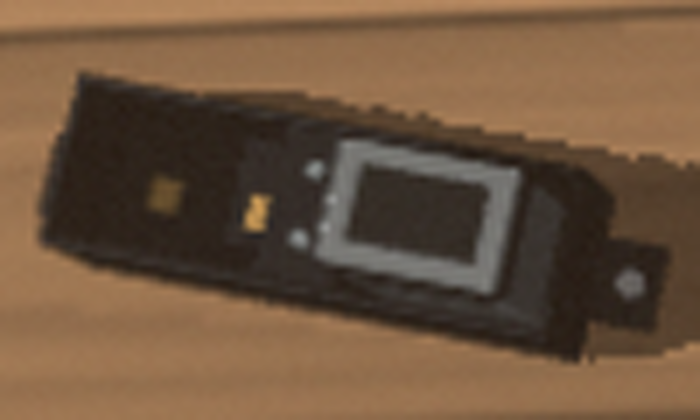

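c1 shows the bay rails, with corners at (146,250), (468,299), (127,377) and (447,423). The rib is at about (373,350) and the shutter is nearly shut. c2 shows the holder rim, with corners at (80,73), (42,243), (580,358) and (608,190). The empty pocket is on the left and the spare is on the right.

```bash
cat > h.py <<'E'
import numpy as np, cv2
from scipy.optimize import least_squares
from scipy.spatial.transform import Rotation as R
def K(c):
    f=200/np.tan(np.radians(c["fov_y"]/2)); return f
def proj(P,c):
    P=np.atleast_2d(P); T=c["pose"]; p=(P-T[:3,3])@T[:3,:3]
    s=np.c_[p[:,0]/-p[:,2],-p[:,1]/-p[:,2]]; r2=(s**2).sum(1)[:,None]
    return s*(1+c["k1"]*r2)*K(c)+[c["cx"],c["cy"]]
def pose2(v,P):  # v=x,y,yaw
    return P@R.from_euler('z',v[2]).as_matrix().T+[v[0],v[1],0]
def fit(Pl,px,c,v0):
    r=least_squares(lambda v:(proj(pose2(v,Pl),c)-px).ravel(),v0,loss='soft_l1',x_scale=[.1,.1,.1]); return r.x,(proj(pose2(r.x,Pl),c)-px)
a=np.radians(25)
Rb=np.array([[np.cos(a),0,-np.sin(a)],[0,1,0],[np.sin(a),0,np.cos(a)]])
ob=np.array([-.115+.082*np.cos(a),-.05,.1+.082*np.sin(a)])
def bay(P): return np.atleast_2d(P)/1000@Rb.T+ob   # mm in bay -> console
E
python3 - <<'E'
from h import *
from cell import vision
c=vision.calibration("top")
Pb=[(-82,175,0),(-82,-75,0),(32,125,7),(32,-43,7),(-32,125,7),(-32,-43,7)]
P=np.r_[bay(Pb),[[.115,.125,.17],[.115,-.125,.17]]]
px=(np.array([(28,453),(490,525),(146,250),(468,299),(127,377),(447,423),(97,8),(562,75)])+.5)/4.4-.5+[250,35]
v,e=fit(P,px,c,[.6,0,-.1]);print("console",v,e.round(1).tolist())
rp=(np.array([373,350])+.5)/4.4-.5+[250,35]
r=least_squares(lambda s:(proj(pose2(v,bay([[0,s[0],19]])),c)-rp).ravel(),[0]);print("shutter mm",r.x,r.fun, "rib",pose2(v,bay([[0,r.x[0],19]])))
print("bay o",pose2(v,bay([[0,0,0]])))
P=np.array([(30,90,58),(-30,90,58),(-30,-90,58),(30,-90,58)])/1000
px=(np.array([(80,73),(42,243),(580,358),(608,190)])+.5)/7-.5+[145,180]
h,e=fit(P,px,c,[.3,.3,-.1]);print("holder",h,e.round(1).tolist(),"pocket",pose2(h,np.array([[0,.05,.006]])))
np.savez("fit.npz",v=v,h=h)
E
```

```text
console [ 0.7051722  -0.01071721 -0.19969845] [[-0.7, 0.2], [0.6, 0.4], [-0.4, 0.4], [-0.0, 0.4], [0.2, -0.4], [0.2, 0.3], [-0.8, -1.4], [0.8, -0.9]]
shutter mm [0.83773643] [-0.04347301  0.28058697] rib [[ 0.64767528 -0.04923916  0.15187455]]
bay o [[ 0.65537926 -0.05165314  0.1346547 ]]
holder [ 0.45873387  0.29446785 -0.24939109] [[2.5, 0.3], [1.1, 0.2], [-3.1, 0.1], [-0.8, -0.7]] pocket [[0.47107456 0.342921   0.006     ]]
```

```bash
python3 - <<'E'
from h import *
from cell import readout
s=readout.observe(); R0=R.from_rotvec(s["ee_rot"]); print(R0.as_matrix().round(3))
f=np.load("fit.npz"); v=f["v"]
B=R.from_euler('z',v[2]).as_matrix()@Rb; print("bay axes\n",B.round(3))
for sg in (1,-1):
    y=sg*B[:,0]; z=-B[:,2]; T=np.c_[np.cross(y,z),y,z]
    d=R.from_matrix(T)*R0.inv(); print(sg,R.from_matrix(T).as_rotvec().round(4),"delta",d.as_rotvec().round(3))
    # azimuth-relative
for p in [(0,-35,60),(0,0,80)]: print(p,pose2(v,bay([p])).round(4))
E
```

```text
[[-0.926  0.376 -0.   ]
 [ 0.376  0.926 -0.001]
 [-0.    -0.001 -1.   ]]
bay axes
 [[ 0.888  0.198 -0.414]
 [-0.18   0.98   0.084]
 [ 0.423  0.     0.906]]
1 [2.1501 1.7586 0.3899] delta [ 0.224 -0.418 -1.361]
-1 [-1.7887  2.187  -0.4849] delta [-0.437 -0.234  1.726]
(0, -35, 60) [[ 0.6236 -0.0809  0.189 ]]
(0, 0, 80) [[ 0.6222 -0.0449  0.2072]]
```

Emit:
carry_out --increments '[29,-32,9,0,0,-0.175,29,-32,9,0,0,-0.175,29,-32,9,0,0,-0.175,29,-32,9,0,0,-0.175,29,-32,9,0,0,-0.175,29,-32,9,0,0,-0.175,29,-32,9,0,0,-0.175,29,-32,9,0,0,-0.175,0,0,0,0,0,0,0,0,0,0,0,0]' --grip 1

```text
clock: 1.35
position: [0.4666, 0.3235, 0.2983]
ee_rot: [-2.445, -1.972, 0.001]
force: [-0.0, 1.0, -0.2]
width: 0.008
gripper_force: 0.0
```

```bash
python3 - <<'E'
from h import *
from cell import readout,vision
import pickle
c=vision.calibration("wrist"); im=vision.get_image("wrist"); s=readout.observe()
print(s["clock"],s["position"],s["joints"].round(2)); pickle.dump(c,open("w1.pkl","wb"))
f=np.load("fit.npz"); P=np.array([(x,y,58) for x in(30,-30) for y in (90,-90)])/1000
print(proj(pose2(f["h"],P),c).round())
cv2.imwrite("pics/w1.png",im[:,:,::-1])
E
```

```text
1.4 [0.46619232 0.32403504 0.2982149 ] [-1.02  0.3   0.43  1.63 -0.13  1.24 -0.78]
[[345. 120.]
 [337. 266.]
 [292. 118.]
 [289. 265.]]
```

View pics/w1.png

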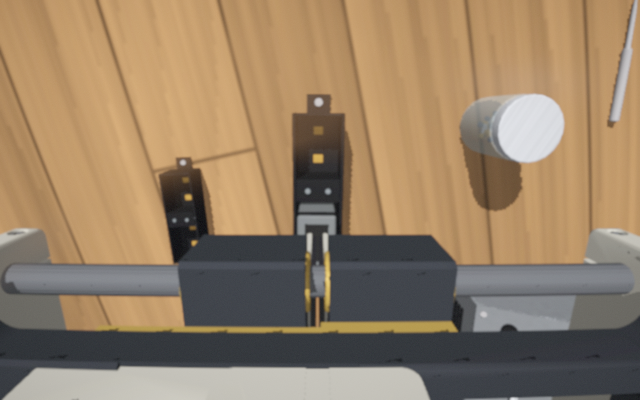

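The wrist view shows the holder's far rim corners at (293,114) and (344,114). The empty pocket ends at the divider at row 180, and its sides run down to (294,235) and (342,235). The gripper hides the rest.

```bash
python3 - <<'E'
from h import *
import pickle
from cell import vision
c=pickle.load(open("w1.pkl","rb")); ct=vision.calibration("top"); f=dict(np.load("fit.npz"))
P=np.array([(-30,90,58),(30,90,58),(-26,14,58),(26,14,58),(-30,-30,58),(30,-30,58)])/1000
def res(h):
    p=proj(pose2(h,P),c)
    return np.r_[(p[0]-[293,114]),(p[1]-[344,114]),p[2,1]-180,p[3,1]-180,p[4,0]-294,p[5,0]-342]
r=least_squares(res,f["h"],x_scale=.1); h=r.x; print(h,r.fun.round(1))
print("pocket",pose2(h,np.array([[0,.05,.006]])),"contacts?",)
P4=np.array([(30,90,58),(-30,90,58),(-30,-90,58),(30,-90,58)])/1000
print((proj(pose2(h,P4),ct)-[145,180])*7+3)
# check via top: spare top corners
S=np.array([(21,-19,101),(-21,-19,101),(-21,-81,101),(21,-81,101)])/1000
print((proj(pose2(h,S),ct)-[145,180])*7+3)
f["h"]=h; np.savez("fit.npz",**f)
E
```

```text
[ 0.46293873  0.29931072 -0.21578447] [-1.2 -0.2  1.1 -0.1  0.1  0.3 -0.7  0.8]
pocket [[0.47364442 0.34815116 0.006     ]] contacts?
[[ 79.06550908  71.65331125]
 [ 36.65602452 242.09505628]
 [548.77410521 338.37433864]
 [586.92819237 164.14576842]]
[[345.20756375 128.41246478]
 [315.85656629 254.07682692]
 [501.13641241 288.48397121]
 [529.31474462 161.8864426 ]]
```

```bash
cat >> h.py <<'E'
def go(P,rows,Rt=None):
    from cell import readout
    s=readout.observe(); d=(np.asarray(P).ravel()-s["position"])*1000
    w=np.zeros(3) if Rt is None else (R.from_matrix(Rt)*R.from_rotvec(s["ee_rot"]).inv()).as_rotvec()
    print(s["clock"],"tot",d.round(1),w.round(4),"row",(d/rows).round(1),(w/rows).round(4))
def bayR():
    v=np.load("fit.npz")["v"]; B=R.from_euler('z',v[2]).as_matrix()@Rb
    return np.c_[B[:,1],B[:,0],-B[:,2]],B
def W(p): return pose2(np.load("fit.npz")["v"],bay([p]))[0]
E
python3 - <<'E'
from h import *
go(W((0,-35,75)),9,bayR()[0]); print(bayR()[1]*10)
E
```

```text
1.4 tot [ 151.2 -403.7  -95.6] [-0.0892 -0.4282  0.0125] row [ 16.8 -44.9 -10.6] [-0.0099 -0.0476  0.0014]
[[ 8.88296227  1.98373781 -4.14219333]
 [-1.79787703  9.80126442  0.83836383]
 [ 4.22618262  0.          9.06307787]]
```

Emit:
carry_out --increments '[17,-45,-5,-0.01,-0.048,0.001,17,-45,-5,-0.01,-0.048,0.001,17,-45,-5,-0.01,-0.048,0.001,17,-45,-10,-0.01,-0.048,0.001,17,-45,-10,-0.01,-0.048,0.001,17,-45,-15,-0.01,-0.048,0.001,17,-45,-15,-0.01,-0.048,0.001,17,-45,-15,-0.01,-0.048,0.001,15,-44,-16,-0.01,-0.044,0.004,0,0,0,0,0,0,0,0,0,0,0,0]'

```text
clock: 2.78
position: [0.6181, -0.0794, 0.2024]
ee_rot: [2.152, 1.758, 0.391]
force: [-0.1, 0.7, -0.5]
width: 0.002
gripper_force: 0.0
```

```bash
python3 - <<'E'
from h import *
from cell import readout,vision
c=vision.calibration("wrist"); im=vision.get_image("wrist"); s=readout.observe()
print(s["joints"].round(2),s["force"]); 
go(W((0,-35,75)),1,bayR()[0])
P=[(32,125,7),(-32,125,7),(28,125,7),(-28,125,7),(20,0,19),(-20,0,19)]
im=im.copy()
for p in proj([W(p) for p in P],c): 
    print(p.round()); cv2.circle(im,tuple(int(t) for t in p.round()),3,(255,0,0),1)
cv2.imwrite("pics/w2.png",im[:,:,::-1])
E
```

```text
[-0.44  0.26  0.52  2.05 -0.15  0.44 -0.03] [-0.39684263  0.11037381 -0.17130271]
2.825 tot [-1.  -0.9 -0.1] [-0.0016  0.0008 -0.0003] row [-1.  -0.9 -0.1] [-0.0016  0.0008 -0.0003]
[370. -50.]
[260. -49.]
[363. -50.]
[267. -50.]
[347. 167.]
[283. 167.]
```

View pics/w2.png

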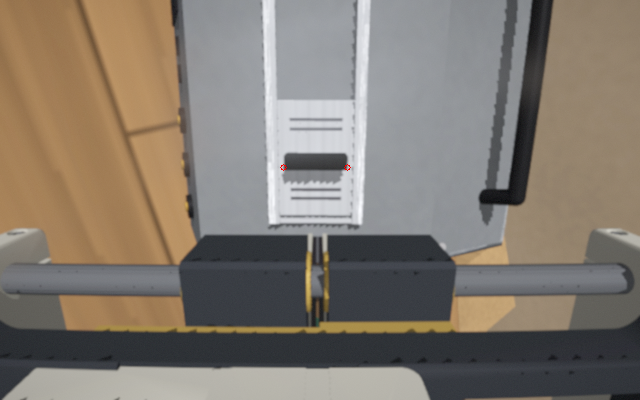

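The wrist view shows the rib top at about (316,161), 6 px above the prediction, so it is about 4 mm further along +y. The rails line up laterally and their lower ends are at (273,224) and (360,224).

```bash
python3 - <<'E'
from h import *
from cell import vision
c=vision.calibration("wrist")
for s in (0,3,6): print(s,proj([W(p) for p in [(0,s,19),(30,-43+s,7),(-30,-43+s,7),(0,-38+s,5),(0,38+s,5)]],c).round(1).tolist())
go(W((0,-28,11)),1,bayR()[0])
E
```

```text
0 [[314.7, 167.8], [358.2, 226.8], [271.6, 226.7], [314.9, 219.0], [314.8, 105.5]]
3 [[314.7, 163.0], [358.3, 222.6], [271.4, 222.6], [314.9, 214.9], [314.7, 100.7]]
6 [[314.7, 158.2], [358.5, 218.5], [271.3, 218.5], [314.9, 210.7], [314.7, 95.8]]
2.825 tot [ 26.9   0.6 -58.1] [-0.0016  0.0008 -0.0003] row [ 26.9   0.6 -58.1] [-0.0016  0.0008 -0.0003]
```

Emit:
carry_out --increments '[14,1,-29,0,0,0,13,1,-29,0,0,0,0,0,0,0,0,0,3.2,15.7,0,0,0,0,3.2,15.7,0,0,0,0,3.2,15.7,0,0,0,0,3.2,15.7,0,0,0,0,3.2,15.7,0,0,0,0,2.6,12.7,0,0,0,0,0,0,0,0,0,0]'

```text
clock: 4.08
position: [0.6642, 0.0145, 0.1456]
ee_rot: [2.15, 1.758, 0.394]
force: [-0.6, -0.3, -0.0]
width: 0.004
gripper_force: 0.0
```

```bash
python3 - <<'E'
from h import *
from cell import readout
f=dict(np.load("fit.npz")); f["v"]=f["v"]+[.001,.0015,0]; np.savez("fit.npz",**f)
s=readout.observe(); B=bayR()[1]; print("bay pos",(s["position"]-W((0,0,0)))@B*1000,"F",s["force"]@B)
E
```

```text
bay pos [-0.09906237 64.88812733 12.0691539 ] F [-0.49583367 -0.43038596  0.18822065]
```

Emit:
carry_out --increments '[0.6,3,0,0,0,0,0,0,0,0,0,0]'

```text
clock: 4.32
position: [0.6643, 0.0152, 0.1448]
ee_rot: [2.153, 1.755, 0.392]
force: [0.3, -0.0, -0.6]
width: 0.008
gripper_force: 0.0
```

Emit:
carry_out --increments '[0.6,3,0,0,0,0,0,0,0,0,0,0]'

```text
clock: 4.58
position: [0.6647, 0.0165, 0.1447]
ee_rot: [2.154, 1.752, 0.39]
force: [-2.1, -4.7, 3.0]
width: 0.004
gripper_force: 2.5
```

Emit:
carry_out --increments '[-0.8,-4,0,0,0,0,-8.3,1.7,18,0,0,0,-6.6,-32,0,0,0,0,-6.6,-32,0,0,0,0,0,0,0,0,0,0,0,0,0,0,0,0]'

```text
clock: 5.32
position: [0.6429, -0.0475, 0.1628]
ee_rot: [2.152, 1.755, 0.392]
force: [0.6, 0.6, 0.3]
width: 0.008
gripper_force: 0.0
```

```bash
python3 - <<'E'
from h import *
from cell import readout,vision
s=readout.observe(); B=bayR()[1]; print("bay pos",(s["position"]-W((0,0,0)))@B*1000,"F",s["force"]@B)
c=vision.calibration("wrist"); im=vision.get_image("wrist").copy()
for y in (72,82): print(proj([W((x,y,19)) for x in (-20,20)],c).round())
cv2.imwrite("pics/w3.png",im[:,:,::-1])
go(W((0,0,3)),1,bayR()[0])
E
```

```text
bay pos [-0.56119257 -0.07671867 31.29359329] F [0.54114475 0.72808336 0.06941043]
[[275. 103.]
 [358. 103.]]
[[274.  81.]
 [359.  81.]]
5.375 tot [ 12.1  -3.  -25.3] [-0.0015  0.0014  0.0016] row [ 12.1  -3.  -25.3] [-0.0015  0.0014  0.0016]
```

View pics/w3.png

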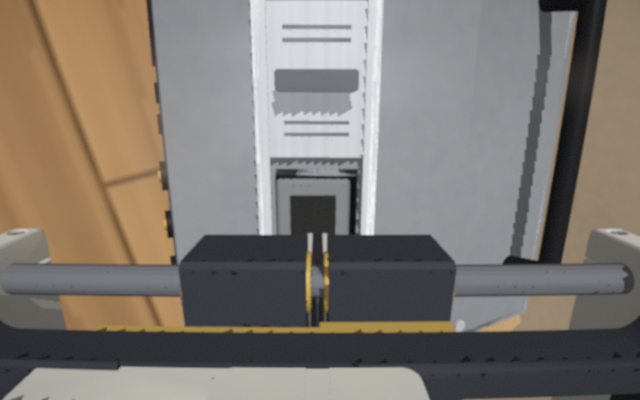

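The shutter is open: the rib is at (316,79) and the pack's cap shows in the mouth at (315,205). Next I press it in.

Emit:
carry_out --increments '[6,-1.5,-12.6,0,0,0,6,-1.5,-12.6,0,0,0,2.1,-0.4,-4.5,0,0,0,2.1,-0.4,-4.5,0,0,0,0,0,0,0,0,0]'

```text
clock: 6.0
position: [0.659, -0.0513, 0.128]
ee_rot: [2.152, 1.756, 0.391]
force: [-1.4, 3.3, 4.2]
width: 0.006
gripper_force: 2.7
```

```bash
python3 - <<'E'
from h import *
from cell import readout,vision
s=readout.observe(); B=bayR()[1]; print("bay pos",(s["position"]-W((0,0,0)))@B*1000,"F",s["force"]@B)
E
```

```text
bay pos [-0.26473619 -0.55853271 -7.21690033] F [-0.08240049  2.9086395   4.69467527]
```

Emit:
carry_out --increments '[1.2,-0.2,-2.7,0,0,0,0,0,0,0,0,0]'

```text
clock: 6.25
position: [0.66, -0.0512, 0.1262]
ee_rot: [2.152, 1.756, 0.393]
force: [-5.5, 4.5, 9.1]
width: 0.005
gripper_force: 5.4
```

```bash
python3 - <<'E'
from h import *
from cell import readout,vision
s=readout.observe(); B=bayR()[1]; print("bay pos",(s["position"]-W((0,0,0)))@B*1000,"F",s["force"]@B)
E
```

```text
bay pos [-0.16588717 -0.33946413 -9.28980561] F [-1.84055625  3.28308593 10.90792755]
```

Emit:
carry_out --increments '[-4.1,0.8,9,0,0,0,-10.4,2.1,22.6,0,0,0,-10.4,2.1,22.6,0,0,0,-10.4,2.1,22.6,0,0,0,0,0,0,0,0,0,0,0,0,0,0,0]'

```text
clock: 7.0
position: [0.6246, -0.0449, 0.2022]
ee_rot: [2.152, 1.755, 0.391]
force: [-0.5, -0.3, -0.5]
width: 0.005
gripper_force: 0.0
```

```bash
python3 - <<'E'
from h import *
from cell import readout,vision
s=readout.observe(); B=bayR()[1]; print("bay pos",(s["position"]-W((0,0,0)))@B*1000,"F",s["force"]@B)
c=vision.calibration("wrist"); im=vision.get_image("wrist").copy()
for z in (0,38): print(z,proj([W((x,31,z)) for x in (-21,21)],c).round())
cv2.imwrite("pics/w4.png",im[:,:,::-1])
go(W((0,0,14)),1,bayR()[0])
E
```

```text
bay pos [-0.60054687 -1.16301227 74.85559781] F [-0.6241827  -0.43930838 -0.30000011]
0 [[286. 166.]
 [348. 166.]]
38 [[280. 176.]
 [353. 176.]]
7.05 tot [ 26.   -4.  -54.6] [-0.0008  0.0004  0.0028] row [ 26.   -4.  -54.6] [-0.0008  0.0004  0.0028]
```

View pics/w4.png

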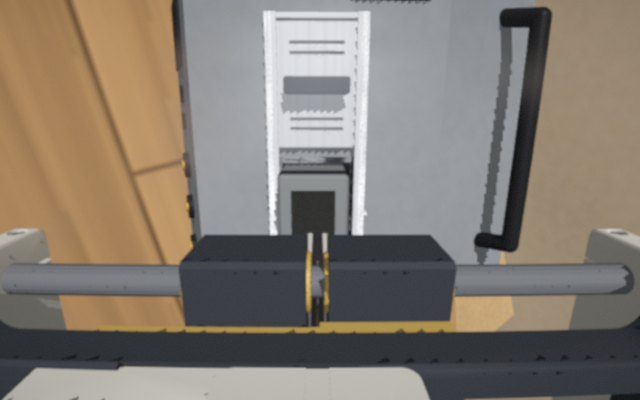

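The wrist view shows the pack standing proud: the cap spans (279–350, 172), which matches the prediction for 38 mm.

Emit:
carry_out --increments '[0,0,0,0,0,0,0,0,0,0,0,0,0,0,0,0,0,0,0,0,0,0,0,0,7,-1.2,-14.5,0,0,0,7,-1.1,-14.5,0,0,0,7,-1,-14.5,0,0,0,6.7,-1,-14.5,0,0,0,0,0,0,0,0,0]' --grip 0

```text
clock: 8.18
position: [0.6521, -0.0497, 0.1428]
ee_rot: [2.154, 1.755, 0.388]
force: [-0.5, 0.2, 0.4]
width: 0.933
gripper_force: 0.0
```

Emit:
carry_out --increments '[0,0,0,0,0,0,0,0,0,0,0,0,0,0,0,0,0,0,0,0,0,0,0,0]' --grip 1 --newtons 30

```text
clock: 8.68
position: [0.6526, -0.0491, 0.145]
ee_rot: [2.152, 1.755, 0.392]
force: [-0.4, -0.7, -0.4]
width: 0.601
gripper_force: 0.0
```

```bash
python3 - <<'E'
from h import *
from cell import readout,vision
s=readout.observe(); B=bayR()[1]; print("bay pos",(s["position"]-W((0,0,0)))@B*1000,"F",s["force"]@B,s["width"]*92,s["gripper_force"])
E
```

```text
bay pos [ 0.84241003  0.32101117 11.0420997 ] F [-0.40046232 -0.72068444 -0.29439745] 55.315471251341656 0.0
```

Fingers are slow; let them finish.

Emit:
carry_out --increments '[0,0,0,0,0,0,0,0,0,0,0,0,0,0,0,0,0,0,0,0,0,0,0,0,0,0,0,0,0,0]'

```text
clock: 9.3
position: [0.6524, -0.0492, 0.1445]
ee_rot: [2.152, 1.755, 0.391]
force: [-2.2, 0.6, -1.0]
width: 0.462
gripper_force: 29.8
```

Emit:
carry_out --increments '[-4.1,0.8,9.1,0,0,0,-6.2,1.3,13.6,0,0,0,-8.3,1.7,18.1,0,0,0,-8.3,1.7,18.1,0,0,0,-8.3,1.7,18.1,0,0,0,-8.3,1.7,18.1,0,0,0,0,0,0,0,0,0]'

```text
clock: 10.18
position: [0.6095, -0.0401, 0.2418]
ee_rot: [2.151, 1.754, 0.396]
force: [0.3, -0.1, -2.9]
width: 0.457
gripper_force: 29.8
```

```bash
python3 - <<'E'
from h import *
from cell import readout,vision
s=readout.observe(); B=bayR()[1]; print("bay pos",(s["position"]-W((0,0,0)))@B*1000,"F",s["force"],s["width"]*92,s["gripper_force"])
h=np.load("fit.npz")["h"]; a=-.222; y=np.array([np.cos(a),np.sin(a),0]); z=np.array([0,0,-1.]); T=np.c_[np.cross(y,z),y,z]
p=pose2(h,np.array([[0,.05,0]]))[0]; print(p)
go(p+[0,0,.24],14,T)
E
```

```text
bay pos [  1.8087023    0.59573032 117.38571886] F [ 0.34473308 -0.11604332 -2.90567527] 42.06301795648407 29.805983304977417
[0.47364442 0.34815116 0.        ]
10.175 tot [-135.8  388.2   -1.8] [ 0.0893  0.4312 -0.0189] row [-9.7 27.7 -0.1] [ 0.0064  0.0308 -0.0014]
```

Emit:
carry_out --increments '[-6,14,0,0.003,0.015,0,-9,28,0,0.0065,0.031,-0.001,-10,30,0,0.0065,0.031,-0.002,-10,30,0,0.0065,0.031,-0.002,-10,30,0,0.0065,0.031,-0.002,-10,30,0,0.0065,0.031,-0.002,-10,30,0,0.0065,0.031,-0.001,-10,30,0,0.0065,0.031,-0.001,-10,30,0,0.0065,0.031,-0.001,-10,30,0,0.0065,0.031,-0.001,-10,30,0,0.0065,0.031,-0.001,-10,28,0,0.0065,0.031,-0.001,-10,26,0,0.006,0.031,-0.001,-7,15,0,0.005,0.025,0,-3,7,0,0.003,0.015,0,0,0,0,0,0,0,0,0,0,0,0,0]'

```text
clock: 12.3
position: [0.4746, 0.3465, 0.2398]
ee_rot: [2.45, 1.962, -0.001]
force: [-1.1, -0.4, -3.2]
width: 0.461
gripper_force: 29.8
```

```bash
python3 - <<'E'
from h import *
from cell import readout,vision
s=readout.observe(); print("F",s["force"],s["ft_torque"],s["width"]*92,s["joints"].round(2))
h=np.load("fit.npz")["h"]; a=-.222; y=np.array([np.cos(a),np.sin(a),0]); z=np.array([0,0,-1.]); T=np.c_[np.cross(y,z),y,z]
p=pose2(h,np.array([[0,.05,0]]))[0]
go(p+[0,0,.155],1,T)
c=vision.calibration("wrist"); im=vision.get_image("wrist")
print(proj(pose2(h,np.array([(-.03,.09,.058),(.03,.09,.058)])),c))
B=R.from_rotvec(s["ee_rot"]).as_matrix()
print("pack bottom corners", proj([s["position"]+B@[.031,q,.068] for q in(-.021,.021)],c), "top", proj([s["position"]+B@[.031,q,-.027] for q in(-.021,.021)],c))
cv2.imwrite("pics/w5.png",im[:,:,::-1])
E
```

```text
F [-1.06854871 -0.37915217 -3.16149951] [-0.04663807  0.0791879   0.02637855] 42.39829174110309 [-1.11  0.39  0.55  1.68 -0.22  1.13 -0.73]
12.3 tot [ -0.9   1.6 -84.8] [ 0.0026  0.0014 -0.0019] row [ -0.9   1.6 -84.8] [ 0.0026  0.0014 -0.0019]
[[284.08348385 139.37196277]
 [345.52418261 139.14118514]]
pack bottom corners [[284.83164658 168.87522077]
 [348.09085603 168.92800083]] top [[263.22139442 207.33523785]
 [369.0192717  207.42043333]]
```

View pics/w5.png

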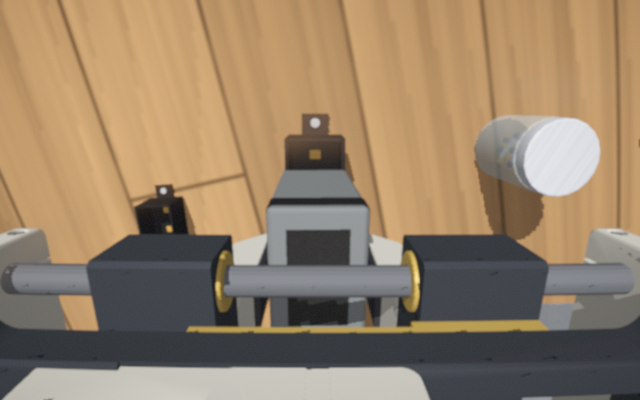

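The wrist view shows the pack, with its lower edge at row ~170, lined up over the pocket. The rim corners are at (285,136) and (345,136), about 2 mm further in +y than my fit.

Emit:
carry_out --increments '[-0.5,1.5,-25,0.0026,0.0014,-0.0019,-0.5,1.5,-30,0,0,0,0,0,-30,0,0,0,0,0,-20,0,0,0,0,0,-12,0,0,0,0,0,-12,0,0,0,0,0,-12,0,0,0,0,0,-8,0,0,0,0,0,0,0,0,0]'

```text
clock: 13.48
position: [0.4728, 0.3505, 0.0903]
ee_rot: [-2.452, -1.963, 0.002]
force: [0.3, -0.2, -3.1]
width: 0.459
gripper_force: 29.8
```

Emit:
carry_out --increments '[0,0,-6,0,0,0,0,0,-5,0,0,0,0,0,-3,0,0,0,0,0,0,0,0,0]'

```text
clock: 13.98
position: [0.4729, 0.3506, 0.0765]
ee_rot: [-2.452, -1.963, 0.001]
force: [-0.6, 0.6, -2.9]
width: 0.458
gripper_force: 29.8
```

Emit:
carry_out --increments '[0,0,-2,0,0,0,0,0,0,0,0,0]'

```text
clock: 14.22
position: [0.473, 0.3506, 0.0747]
ee_rot: [-2.452, -1.963, 0.0]
force: [-0.2, 0.1, -3.3]
width: 0.458
gripper_force: 29.8
```

Emit:
carry_out --increments '[0,0,-1.5,0,0,0,0,0,0,0,0,0]'

```text
clock: 14.48
position: [0.4732, 0.3507, 0.0738]
ee_rot: [-2.452, -1.963, -0.0]
force: [-2.0, -0.7, 4.6]
width: 0.456
gripper_force: 29.8
```

Floor contact came at the expected height. Now I release and lift.

Emit:
carry_out --increments '[0,0,0,0,0,0,0,0,0,0,0,0,0,0,0,0,0,0,0,0,0,0,0,0,0,0,0,0,0,0,0,0,0,0,0,0]' --grip 0

```text
clock: 15.22
position: [0.473, 0.3507, 0.0732]
ee_rot: [-2.452, -1.963, 0.0]
force: [0.9, -0.7, -0.5]
width: 0.993
gripper_force: 0.0
```

Emit:
carry_out --increments '[0,0,15,0,0,0,0,0,30,0,0,0,0,0,40,0,0,0,0,0,40,0,0,0,0,0,40,0,0,0,0,0,0,0,0,0]'

```text
clock: 15.98
position: [0.4748, 0.3514, 0.2425]
ee_rot: [-2.452, -1.962, -0.01]
force: [-0.1, -0.5, -1.7]
width: 0.999
gripper_force: 0.0
```

```bash
python3 - <<'E'
from h import *
from cell import readout,vision
h=np.load("fit.npz")["h"]
c=vision.calibration("wrist"); ct=vision.calibration("top"); im=vision.get_image("wrist"); t=vision.get_image("top")
b=cv2.resize(t[180:240,145:245],None,fx=6,fy=6,interpolation=cv2.INTER_CUBIC)
o=np.zeros((360+240,640,3),np.uint8); o[:360,:600]=b; o[360:]=im[30:270]
cv2.imwrite("pics/w6.png",o[:,:,::-1])
P=np.array([(x,50+y,101) for x in(21,-21) for y in (31,-31)])/1000
print(((proj(pose2(h,P),ct)-[145,180])*6+2.5).round()); print(proj(pose2(h,P),c).round()+[0,330])
go(W((0,112,60)),14,bayR()[0])
E
```

```text
[[ 47.  64.]
 [200.  93.]
 [ 20. 171.]
 [175. 200.]]
[[339. 490.]
 [339. 558.]
 [291. 490.]
 [293. 558.]]
16.075 tot [ 180.8 -286.   -49.9] [-0.0923 -0.4267  0.0203] row [ 12.9 -20.4  -3.6] [-0.0066 -0.0305  0.0015]
```

View pics/w6.png

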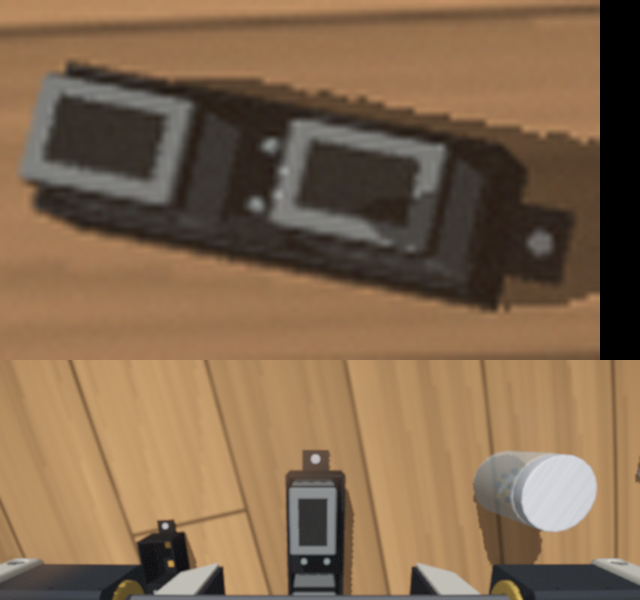

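The pack stands in the pocket: its cap is at (107,139) in the top crop, within about 3 mm of centre, and the spare is undisturbed. Next I shut the shutter.

Emit:
carry_out --increments '[10,-16,0,-0.006,-0.03,0.001,15,-24,0,-0.0077,-0.0356,0.0017,15,-24,0,-0.0077,-0.0356,0.0017,15,-24,0,-0.0077,-0.0356,0.0017,15,-24,0,-0.0077,-0.0356,0.0017,15,-24,-4,-0.0077,-0.0356,0.0017,15,-24,-6,-0.0077,-0.0356,0.0017,15,-24,-8,-0.0077,-0.0356,0.0017,15,-24,-8,-0.0077,-0.0356,0.0017,15,-24,-8,-0.0077,-0.0356,0.0017,15,-24,-8,-0.0077,-0.0356,0.0017,15,-22,-8,-0.0077,-0.0356,0.0017,6,-8,0,0,0,0,0,0,0,0,0,0,0,0,0,0,0,0]' --grip 1

```text
clock: 17.95
position: [0.654, 0.0655, 0.1885]
ee_rot: [2.154, 1.762, 0.385]
force: [-1.3, 1.3, -0.8]
width: 0.003
gripper_force: 0.0
```

```bash
python3 - <<'E'
from h import *
from cell import readout,vision
s=readout.observe(); B=bayR()[1]; print("bay pos",(s["position"]-W((0,0,0)))@B*1000,"F",s["force"]@B,s["width"])
go(W((0,111,12)),1,bayR()[0])
E
```

```text
bay pos [ -0.18704085 112.91316642  59.46944427] F [-1.6976908   1.06603075 -0.09436634] 0.0032777400301714932
17.95 tot [ 19.4  -5.9 -42.9] [-0.0012 -0.0057 -0.0001] row [ 19.4  -5.9 -42.9] [-0.0012 -0.0057 -0.0001]
```

Emit:
carry_out --increments '[7,-2,-15,-0.0012,-0.0057,0,6.4,-2,-14,0,0,0,6,-2,-14,0,0,0,0,0,0,0,0,0,-3.2,-15.7,0,0,0,0,-3.2,-15.7,0,0,0,0,-3.2,-15.7,0,0,0,0,-3.2,-15.7,0,0,0,0,-3.2,-15.7,0,0,0,0,-2.6,-12.7,0,0,0,0,0,0,0,0,0,0]'

```text
clock: 19.32
position: [0.6546, -0.0327, 0.1458]
ee_rot: [2.151, 1.757, 0.391]
force: [-2.0, 4.2, 1.2]
width: 0.007
gripper_force: 1.7
```

Emit:
carry_out --increments '[-0.6,-3,0,0,0,0,0,0,0,0,0,0]'

```text
clock: 19.58
position: [0.6545, -0.0329, 0.1458]
ee_rot: [2.149, 1.762, 0.393]
force: [-1.3, 10.6, 2.4]
width: 0.005
gripper_force: 5.1
```

```bash
python3 - <<'E'
from h import *
from cell import readout,vision
s=readout.observe(); B=bayR()[1]; print("bay pos",(s["position"]-W((0,0,0)))@B*1000,"F",s["force"]@B,s["width"])
E
```

```text
bay pos [-0.05522457 16.59018278 12.27553558] F [-2.03621963 10.14700279  3.64026684] 0.0052830558302462746
```

Emit:
carry_out --increments '[1.2,6,0,0,0,0,-10,2,22,0,0,0,-10,2,22,0,0,0,-8,1,15,0,0,0,-5.5,-28,0,0,0,0,-5.5,-28,0,0,0,0,0,0,0,0,0,0,0,0,0,0,0,0]'

```text
clock: 20.58
position: [0.6164, -0.0805, 0.2043]
ee_rot: [2.151, 1.757, 0.389]
force: [-0.6, 1.1, -0.9]
width: 0.006
gripper_force: 0.0
```

```bash
python3 - <<'E'
from h import *
from cell import readout,vision
s=readout.observe(); B=bayR()[1]; print("bay pos",(s["position"]-W((0,0,0)))@B*1000,"F",s["force"],s["gripper_force"])
c=vision.calibration("wrist"); g=cv2.cvtColor(vision.get_image("wrist"),cv2.COLOR_RGB2GRAY)
for y in (0,4,82): print(y,proj([W(p) for p in [(0,y-5,19),(0,y+5,19),(0,y+38,5),(0,-43,7)]],c)[:,1].round(1))
print(g[60:232:2,300:332].mean(1).round().astype(int).tolist()); print(g[190:232:2,268:276].mean(1).round().astype(int).tolist())
E
```

```text
bay pos [ -0.63273393 -37.68803041  77.16835754] F [-0.59464649  1.07027869 -0.93215346] 0.0
0 [168.9 153.1  99.2 220.2]
4 [162.6 146.6  92.8 220.2]
82 [ 28.8  10.1 -43.1 220.2]
[159, 159, 159, 160, 160, 160, 160, 160, 160, 160, 160, 161, 161, 162, 162, 162, 162, 162, 162, 187, 214, 214, 214, 214, 214, 214, 214, 213, 179, 151, 206, 214, 211, 163, 168, 210, 213, 213, 213, 213, 214, 214, 214, 214, 214, 189, 94, 84, 79, 74, 70, 66, 62, 59, 106, 135, 134, 134, 134, 136, 169, 206, 210, 156, 149, 207, 213, 184, 124, 198, 212, 212, 212, 212, 212, 212, 186, 164, 210, 209, 144, 118, 149, 154, 154, 153]
[229, 223, 217, 216, 220, 218, 212, 210, 210, 209, 210, 206, 201, 204, 203, 176, 113, 116, 142, 152, 151]
```

```bash
python3 -c "
from cell import arm
print(arm.sign_off())"
```

```text
the job is handed in; nothing more can be done
None
```

The job is handed in at about 20.6 s on the robot's clock: the flat pack stands released in the empty pocket, about 3 mm off centre. The shutter measures shut to about 1 mm, and the spare looked undisturbed. The hand-in call returned no verdict.

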